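Load the capacitor tester and shift its gate lever to the last notch

TASK

Stand the tall capacitor upright in the black ring of the capacitor tester, down on the base, and let it go. Then take the tester's ball-topped lever through its zigzag gate, from the near notch across to the left lane, along it and back across to the right lane, and on until it is fully home in the far notch, and let go. Feel for each stop and do not force the lever against the gate. Leave everything else on the bench where it is.

Things in the scene. Friction and masses are not known exactly. Their poses are not given: they have to be found in the camera images.
- tester: Capacitor tester, fixed: base plate 160 (x) x 300 (y) x 12 mm; grey housing 150 x 120 mm centred at own (0, -65) mm, its top an aluminium gate plate 6 mm thick, 167 mm above the bench; a black ring at own +y. Origin: centre of the underside, on the bench; own x points away from its front panel (away from the robot at yaw 0), y left, z up. Turned by up to 0.3 rad.
- ring_seat (a point): Centre of the ring's floor, own (0, 85, 12) mm of the tester, axes as the tester's. The ring has a 57 mm bore, 68 mm outside diameter and rises 30 mm above this floor.
- gate_centre (a point): Centre of the gate, top face of the gate plate, axes as the tester's. The zigzag slot guides a 12 mm square stem. Offsets here and below are of the stem's axis at this plate from this point, mm (at the knob: times 1.45). Right lane y = -20, left lane y = +20 (3.5 mm play each side); two cross slots join them, 18 mm wide (2 mm play), middles at x = -25 and +25, each give or take 11.
- near_notch (a point): Near notch, where the lever starts: plate level, right lane, x = -45, y = -20, axes as the tester's. From it the right lane runs forward (+x) to a stop, the edge of a rigid metal tongue; the first cross slot, to the left lane, lies right before that stop: a stem stopped there stands 2 mm beyond the slot's middle. The tongues are set anew each time and are not reported.
- far_notch (a point): Far notch: plate level, far end of the right lane, x = +49 (rigid stop), y = -20, axes as the tester's. The left lane runs forward from the first cross slot to a second rigid tongue; right before it the second cross slot leads back to the right lane (again a stopped stem stands 2 mm beyond its middle), from where the right lane goes on forward to the far notch.
- lever_knob (a point): Centre of the lever's black ball knob, 40 mm in diameter, on a steel stem. It moves on a sphere of 225 mm about a pivot 10 mm above the bench straight below gate_centre (235 mm high when upright, 10 to 12 mm lower at the ends), and floats up to 14 mm up or down the stem on a soft spring (0.12 N/mm). 2 N moves the lever; it stays where it is left. Axes: the lever's own, z along the stem.
- lever_stem: The lever's square steel stem, 12 x 12 mm, which runs in the gate slot; its origin is the pivot, 10 mm above the bench below gate_centre; z along the stem, x forward. Pressed or knocked against the gate with more than 100 N it damages the gate; a knock at 50 mm/s makes some 50 to 90 N, so go slower near the stops (a push of 1 N at the knob presses about 1.5 N on the gate).
- lever_fore (a joint): Forward lean of the lever about the tester's y axis, rad: 0 upright, grows as the knob goes towards the tester's +x; about -0.28 in the near notch, +0.30 in the far notch.
- lever_side (a joint): Sideways lean of the lever, rad: 0 in the middle, grows as the knob goes towards the tester's +y (left); about -0.13 in the right lane, +0.13 in the left lane.
- tall_capacitor: The capacitor to test: upright plain grey can, 48 mm diameter, 120 mm tall, two aluminium terminals standing 7 mm on its top. About 0.25 kg. Origin: centre of its underside, z up along the can. It stands on the bench.
- short_capacitor: Another capacitor, not to be tested: grey can, 62 mm diameter, 60 mm tall, origin at the centre of its underside. The two capacitors' places may be swapped.
- screwdriver: Black-handled screwdriver, 190 mm long, lying on the bench; a bystander.
- transformer: Transformer, steel core and paper-wrapped winding, 66 x 100 x 53 mm, origin under its centre; a bystander.
- bottle: Clear plastic bottle with white cap, 54 mm diameter, 150 mm tall, origin under its centre; a bystander.
- bowl: Lilac-grey plastic bowl, 124 mm diameter, 55 mm tall, origin under its centre; a bystander.
- meter: Black handheld meter lying flat, 170 x 85 x 36 mm (46 over its dial), origin under its centre; a bystander.
- heatsink: Finned aluminium heat sink, 100 x 70 x 38 mm, origin under its centre; a bystander.
Mind the look-alikes: they are no part of the job. Leave any blue look-alike of the tall_capacitor alone.

How it is judged:
By the outcome, as a careful person would: the job done as asked, in the order asked, and still so for the second after the job is handed in, with the robot touching nothing.
It also fails if it takes over 64 s, if anything falls off the work surface, if the arm or the gripper's body presses on something with over 40 N, if the wrist force passes 120 N, or if a joint passes its speed limit or range.

ROBOT

A 6-joint arm with a two-finger parallel gripper is mounted at the origin on the work surface. World frame = base frame: x ahead of the robot, y to its left, z up, the work surface at z = 0. Lengths are in m, angles in rad, forces in N, time in s.
With the tool pointing down it reaches from about 0.325 to 0.85 m from the base axis. Payload 4.4 kg.
Tool frame: the origin (TCP) lies on the centre line of the jaws, within the pads' length; the fingertips stand 8 mm ahead of it and the grasp point (between the pads) lies 11 mm behind it (env.finger_overhang is the distance from the TCP to the fingertips, in m); y points along the fingers, x is the direction in which the jaws open and shut, and the axes are right-handed (so a half turn about y gives the same grasp; the last joint's range is limited). The gripper opens to 94 mm and grips with 3 to 60 N. Pads are 16 mm wide; open, the fingers measure 119 mm over their backs; the gripper's body (75 mm by 177 mm) begins 78 mm behind the grasp point.
Start: joints at [-1.359, 0.207, 1.542, -0, 1.393, -0.15], TCP at [0.204, -0.538, 0.213] pointing down, gripper open.
Joint ranges: [-2.73, 2.73], [-0.86, 2.22], [0.23, 2.46], [-1.11, 4.25], [0.08, 2.63], [-2.82, 2.82]. Speed limits (rad/s): [2.79, 2.79, 3.14, 3.14, 3.14, 3.14].

INTERFACE

Orientations are given as a 3x3 rotation matrix whose columns are the frame's x, y, z axes.
In Python, from bench import env gives the robot as it stands. The module is installed in compiled form; this text tells all that it offers.
- The arm moves only by the shell command python3 -m creep 'ROWS'. ROWS is JSON, a list of rows, each a list of 3 entries, a list of its own where there are three numbers: the shift along the world's x, y, z scaled (see below), then the turn, a rotation vector about the world's x, y, z scaled (see below), then the closure, from 0 (fully open) to 1 (shut). A call has 1 to 20 rows; each row shifts and turns the commanded pose from where the row before left it; what a row does not reach is not made up. The controller multiplies each number of a shift by 25 mm and each number of a turn by pi/2 rad. A row lasts 1/12 s, in which the tool goes at most 41.7 mm and 7.16 degrees, less where a joint would pass 70% of its speed; a pose out of reach is approached as far as the arm can. A call with a number of a shift or a turn outside -1 to 1 is refused whole. A call with a gripper value outside its range is refused whole. The fingers move at their own pace and stop on an object; the grip force is fixed at half the most. Time passes only in rows, so rows that do not move let the fingers close. It gives the time, the measured TCP pose, the force and the opening at its end, in the units of the state.
- env.read_state(): the state, without advancing time (a new reading comes with each control period).
- env.snapshot(name): name is "scene" or "top"; returns a dict with "frame" (400x640x3 uint8, red, green, blue), "fx", "fy", "cx", "cy" (pixels), "R" (3x3) and "t" (3): a world point X has camera coordinates R X + t. Camera axes: x right, y down, z forward; pixel columns grow to the right and rows downward; lengths in m; the calibration is good to about 2 mm. A picture is of the moment at which its call begins. There is no depth.
- env.hand_in(): hands the job in, once; it reports no verdict.
Trained networks look in a picture, given as the dict that the camera call returned (one of the last four; its "shot" number tells which), for a name from the list of things; names that differ only in an ending like _2 or _b are one class to them, and where a whole thing is asked for, a point or a joint stands for the part that bears it (a point fixed in the world has none). Each returns a list of dicts, best first, with "confidence" (0 to 1); they miss things now and then, are a little off and sometimes report something else, mostly with a low value. They report only what shows in the picture. A call takes as long as a camera call. They do not tell look-alikes from the thing itself.
- env.masks_of(picture, query): "region" (400x640 bool, what is visible of it) and "bbox" ([left, top, width, height] in pixels, round what is visible of it).
The state is a dict: "t": time; "qpos": joint angles; "dq": joint speeds; "joint_efforts": joint torques, N m; "position": TCP position; "tool_rot": TCP orientation; "wrist_force": force on the tool from outside, world axes, zero at the start; "wrist_torque": the same for the moment, N m; "gripper_width": finger opening in m.
Only numpy, scipy, OpenCV 4.12 (cv2) and the standard library are available. Lean on these libraries where they do the work, as an engineer would, in place of code of your own. Each camera call takes 0.05 s, during which the arm holds its last target.

## Working session

There is one attempt and no reset: what is moved stays moved. The work goes in short steps, Python scripts to look and compute and a shell command to move; the robot and the scene stay as the last step left them, time stands still between calls to the robot, and variables do not carry over. Pictures are saved under pics/ and viewed, and the job is handed in when it is done.

```bash
mkdir -p pics && ls
python3 - <<'E'
from bench import env
import cv2
s=env.read_state()
print(s['t'],s['position'],s['tool_rot'],s['gripper_width'],s['wrist_force'])
for n in('scene','top'):
    p=env.snapshot(n)
    cv2.imwrite(f'pics/{n}0.png',cv2.cvtColor(p['frame'],cv2.COLOR_RGB2BGR))
    print(n,p['fx'],p['fy'],p['cx'],p['cy'],p['R'],p['t'],p['shot'])
    for q in ['tester','lever_knob','lever_stem','tall_capacitor','short_capacitor']:
        print(q,[(round(d['confidence'],2),d['bbox'],int(d['region'].sum())) for d in env.masks_of(p,q)])
E
```

```text
pics
0.0 [ 0.20388694 -0.53680085  0.21230982] [[ 3.54881676e-01 -4.80059228e-04  9.34911100e-01]
 [-9.34908561e-01  2.20436554e-03  3.54881844e-01]
 [-2.23125012e-03 -9.99997455e-01  3.33477456e-04]] 0.09418590519921263 [-0.31226226 -0.0957865   0.43367519]
scene 380.8414467525854 380.8414467525854 319.76077182685447 200.24722973573347 [[ 0.71377164  0.70027456 -0.01206628]
 [ 0.42095515 -0.44271041 -0.7917097 ]
 [-0.55975603  0.56002057 -0.61077832]] [-0.41283017 -0.09200203  1.51698664] 1
tester [(0.7, [221.3, 216.6, 105.2, 97.5], 6495), (0.45, [223.4, 215.3, 19.7, 31.8], 354)]
lever_knob [(0.74, [221.0, 217.4, 15.9, 14.6], 206), (0.44, [357.2, 251.5, 29.7, 39.3], 824)]
lever_stem [(0.42, [233.8, 235.2, 11.1, 10.0], 74)]
tall_capacitor [(0.89, [316.9, 156.4, 11.3, 33.6], 400), (0.77, [328.3, 172.1, 18.6, 32.3], 448), (0.73, [301.8, 165.0, 12.5, 37.9], 461), (0.57, [353.7, 184.5, 17.0, 31.2], 496)]
short_capacitor [(0.57, [376.7, 184.7, 18.7, 25.8], 363)]
top 406.82922479727887 406.82922479727887 328.0824440192349 200.92141185723645 [[-0.01639548 -0.9998639   0.001834  ]
 [-0.99019587  0.01598241 -0.13876855]
 [ 0.13872035 -0.0040912  -0.99032314]] [0.02845987 0.56828339 1.3457043 ] 2
tester [(0.79, [331.4, 169.8, 97.9, 72.0], 4346)]
lever_knob [(0.5, [415.7, 202.5, 15.8, 15.3], 151)]
lever_stem []
tall_capacitor [(0.71, [278.4, 254.4, 15.0, 13.9], 208), (0.66, [258.8, 194.1, 18.0, 20.0], 266), (0.62, [244.8, 265.0, 25.9, 10.7], 262), (0.52, [255.8, 226.3, 22.1, 21.0], 245)]
short_capacitor [(0.91, [231.9, 190.0, 20.0, 20.2], 330), (0.51, [390.8, 132.8, 20.0, 27.6], 306)]
```

View images.

View pics/scene0.png

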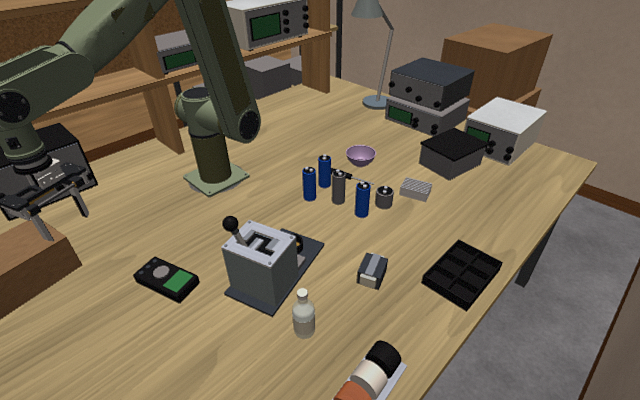

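View pics/top0.png

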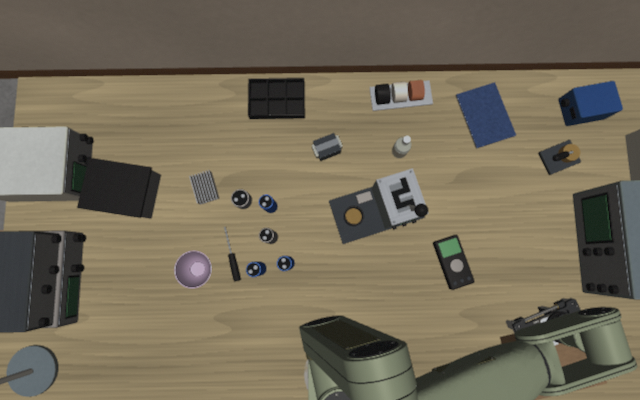

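Run:
```python
import cv2
a=cv2.imread('pics/scene0.png')
cv2.imwrite('pics/scene0z.png',cv2.resize(a[140:340,200:400],(800,800),interpolation=cv2.INTER_CUBIC)[:600])
a=cv2.imread('pics/top0.png')
cv2.imwrite('pics/top0z.png',cv2.resize(a[130:290,225:435],(798,608),interpolation=cv2.INTER_CUBIC)[:600])
```

```text
(no output)
```

View pics/scene0z.png

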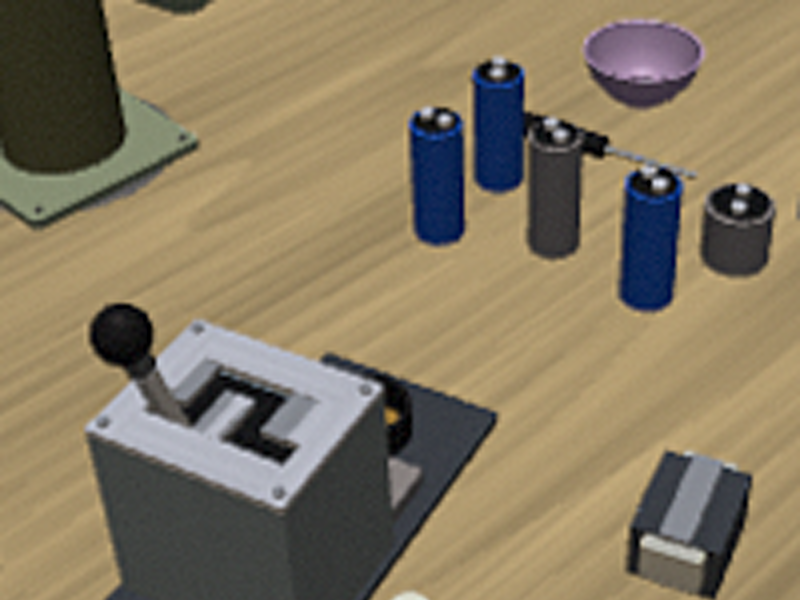

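View pics/top0z.png

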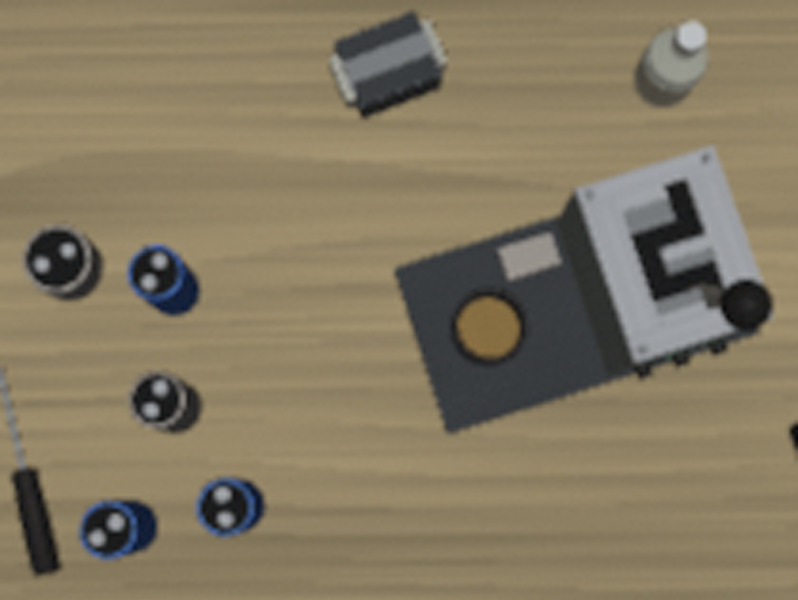

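```bash
cat > h.py <<'E'
import numpy as np, cv2, json
from scipy.optimize import least_squares
CAM={'scene':(380.8414467525854,319.76077182685447,200.24722973573347,np.array([[ 0.71377164,0.70027456,-0.01206628],[0.42095515,-0.44271041,-0.7917097],[-0.55975603,0.56002057,-0.61077832]]),np.array([-0.41283017,-0.09200203,1.51698664])),
'top':(406.82922479727887,328.0824440192349,200.92141185723645,np.array([[-0.01639548,-0.9998639,0.001834],[-0.99019587,0.01598241,-0.13876855],[0.13872035,-0.0040912,-0.99032314]]),np.array([0.02845987,0.56828339,1.3457043]))}
def proj(c,X):
    f,cx,cy,R,t=CAM[c]; Y=np.atleast_2d(X)@R.T+t
    return np.c_[f*Y[:,0]/Y[:,2]+cx,f*Y[:,1]/Y[:,2]+cy]
def ray(c,uv,z):
    f,cx,cy,R,t=CAM[c]; d=R.T@np.array([(uv[0]-cx)/f,(uv[1]-cy)/f,1]); o=-R.T@t
    return o+d*(z-o[2])/d[2]
def T(p,own):
    own=np.atleast_2d(own); c,s=np.cos(p[2]),np.sin(p[2])
    return np.c_[p[0]+c*own[:,0]-s*own[:,1],p[1]+s*own[:,0]+c*own[:,1],own[:,2]]
def zt(u,v): return ((u+.5)/3.8-.5+225,(v+.5)/3.8-.5+130)
def zs(u,v): return ((u+.5)/4-.5+200,(v+.5)/4-.5+140)
E
python3 - <<'E'
from h import *
obs=[('top',zt(575,190),(75,-5,167)),('top',zt(712,148),(75,-125,167)),('top',zt(635,365),(-75,-5,167)),
('top',zt(395,270),(80,150,12)),('top',zt(450,432),(-80,150,12)),
('scene',zs(195,320),(-75,-5,167)),('scene',zs(385,388),(75,-5,167)),('scene',zs(88,430),(-75,-125,167)),('scene',zs(285,512),(75,-125,167)),
('scene',zs(497,415),(80,150,12)),('scene',zs(325,355),(-80,150,12))]
def res(p,o=obs): return np.concatenate([(proj(c,T(p,np.array(w)/1000))[0]-uv) for c,uv,w in o])
for o in (obs,obs[:5],obs[5:]):
    r=least_squares(lambda p:res(p,o),[0.5,-0.1,0.2],loss='soft_l1'); print(r.x); print(r.fun.reshape(-1,2).round(1).tolist())
# cap
print('ring',[ray('top',zt(488,328),0.012)])
print('cap',ray('top',zt(159,401),.12),ray('scene',zs(555,135),.12))
a=cv2.imread('pics/top0.png')
cv2.imwrite('pics/capt.png',cv2.resize(a[180:290,225:335],(600,600),interpolation=cv2.INTER_CUBIC))
a=cv2.imread('pics/scene0.png')
cv2.imwrite('pics/caps.png',cv2.resize(a[140:230,290:410],(800,600),interpolation=cv2.INTER_CUBIC))
E
```

```text
[ 0.54586228 -0.14742102  0.30387961]
[[-0.2, -1.1], [-0.1, -1.9], [0.1, -1.5], [-0.7, -1.1], [-0.4, 0.2], [-0.2, -0.0], [-0.6, -0.5], [-1.2, 0.1], [-0.6, -0.7], [-0.0, -0.9], [-0.4, -0.9]]
[ 0.5417791  -0.14796381  0.29675546]
[[0.2, 0.1], [0.4, -0.5], [0.2, -0.1], [-0.4, -0.3], [-0.5, 1.1]]
[ 0.54825105 -0.14759159  0.30325493]
[[0.3, 0.4], [-0.0, -0.0], [-0.7, 0.6], [-0.1, -0.2], [0.5, -0.5], [0.0, -0.6]]
ring [array([ 0.51871215, -0.06633147,  0.012     ])]
cap [0.45107545 0.21644771 0.12      ] [0.45503915 0.21934447 0.12      ]
```

View pics/capt.png

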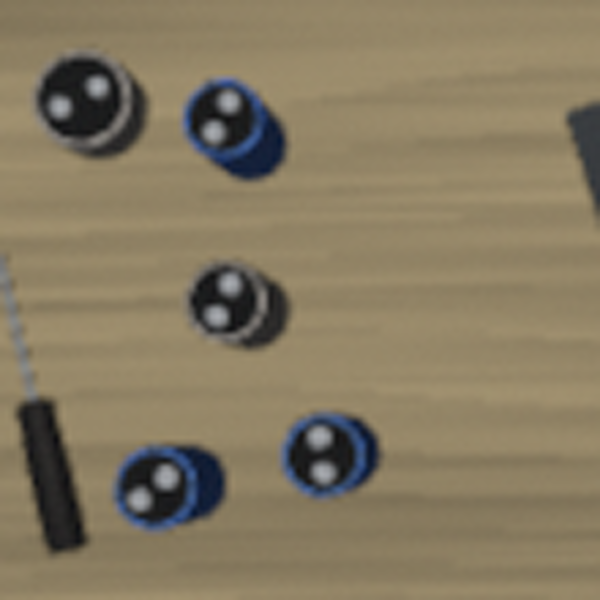

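View pics/caps.png

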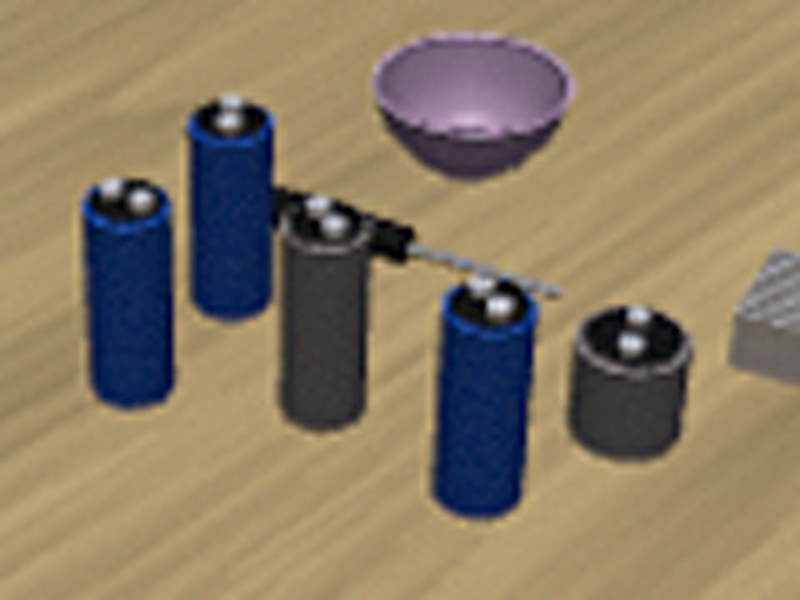

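Run:
```python
from h import *
s=110/600
f=lambda u,v:((u+.5)*s-.5+225,(v+.5)*s-.5+180)
c=ray('top',f(227,300),.12); print('cap',c)
for n,u,v,z in (('A',224,117,.12),('B',157,486,.12),('C',324,454,.12),('short',83,98,.06)):
    p=ray('top',f(u,v),z); d=p-c; print(n,p,np.hypot(*d[:2]),np.degrees(np.arctan2(d[1],d[0])))
s2=120/800
g=lambda u,v:((u+.5)*s2-.5+290,(v+.5)*s2-.5+140)
print('scene cap',ray('scene',g(326,226),.12),'bottom',ray('scene',g(323,408),0),'topbottom',ray('top',f(249,310),0.0))
for p in ([.5418,-.148,.297],[.548,-.1476,.303],[.545,-.1477,.300]):
    print(T(p,[[0,.085,.012],[0,-.065,.167],[-.065,-.065-.029,.2235]]))
print('knob top',ray('top',zt(746,305),.2235),'scene',ray('scene',zs(121,335),.2235))
```

```text
cap [0.45287969 0.21729623 0.12      ]
A [0.56024769 0.21956248 0.12      ] 0.10739191315094415 1.2091815636445138
B [0.34692449 0.25696484 0.12      ] 0.11313754630495586 159.47458129433548
C [0.3635159  0.16109908 0.12      ] 0.10556517494617024 -147.83593229020954
short [0.58199408 0.31540765 0.06      ] 0.16216157940578288 37.23047056559015
scene cap [0.45570616 0.21912153 0.12      ] bottom [4.55087347e-01 2.20570661e-01 1.11022302e-16] topbottom [0.4534156  0.22119479 0.        ]
[[ 0.51692451 -0.06672141  0.012     ]
 [ 0.56082244 -0.21015422  0.167     ]
 [ 0.50715515 -0.256907    0.2235    ]]
[[ 0.52263729 -0.06647212  0.012     ]
 [ 0.56739502 -0.20963897  0.167     ]
 [ 0.51400921 -0.25671291  0.2235    ]]
[[ 0.51988078 -0.0664964   0.012     ]
 [ 0.56420881 -0.20979687  0.167     ]
 [ 0.51068203 -0.25671044  0.2235    ]]
knob top [ 0.51186012 -0.25265461  0.2235    ] scene [ 0.51285809 -0.25058581  0.2235    ]
```

```bash
python3 -m creep '[[[0.1,0.4,0],[0,0,0.03],0],[[0.2,0.8,0],[0,0,0.03],0],[[0.32,0.97,0],[0,0,0.031],0],[[0.32,0.97,0],[0,0,0.031],0],[[0.32,0.97,0],[0,0,0.031],0],[[0.32,0.97,0],[0,0,0.031],0],[[0.32,0.97,0],[0,0,0.031],0],[[0.32,0.97,0],[0,0,0.031],0],[[0.32,0.97,0],[0,0,0.031],0],[[0.32,0.97,0],[0,0,0.031],0],[[0.32,0.97,0],[0,0,0.031],0],[[0.32,0.97,0],[0,0,0.031],0],[[0.32,0.97,0],[0,0,0.031],0],[[0.32,0.97,0],[0,0,0.031],0],[[0.32,0.97,0],[0,0,0.031],0],[[0.32,0.97,0],[0,0,0.031],0],[[0.32,0.97,0],[0,0,0.031],0],[[0.32,0.97,0],[0,0,0.031],0],[[0.32,0.97,0],[0,0,0.031],0],[[0.32,0.97,0],[0,0,0.031],0]]'
python3 - <<'E'
from bench import env
import numpy as np
s=env.read_state()
R=s['tool_rot'];print(s['t'],s['position'],np.degrees(np.arctan2(R[1][0],R[0][0])),R[:,1],s['qpos'],s['wrist_force'])
E
```

```text
t: 2.27
position: [0.3558, -0.0699, 0.2138]
tool_rot: [[0.973, 0.001, 0.233], [-0.233, -0.0, 0.973], [0.001, -1.0, -0.0]]
wrist_force: [-0.6, -0.8, 0.3]
gripper_width: 0.094
2.2667 [ 0.35582653 -0.06989676  0.21377525] -13.46637296370259 [ 9.90025802e-04 -4.30162956e-04 -9.99999417e-01] [-4.33997583e-01 -2.81683594e-01  2.01177823e+00  2.63618503e-05
  1.41041889e+00 -1.98969132e-01] [-0.57320326 -0.80786417  0.32905089]
```

```bash
python3 -m creep '[[[0.33,0.97,0],[0,0,0.0285],0],[[0.33,0.97,0],[0,0,0.0285],0],[[0.33,0.97,0],[0,0,0.0285],0],[[0.33,0.97,0],[0,0,0.0285],0],[[0.33,0.97,0],[0,0,0.0285],0],[[0.33,0.97,0],[0,0,0.0285],0],[[0.33,0.97,0],[0,0,0.0285],0],[[0.33,0.97,0],[0,0,0.0285],0],[[0.33,0.97,0],[0,0,0.0285],0],[[0.33,0.97,-0.3],[0,0,0.0285],0],[[0.33,0.97,-0.5],[0,0,0.0285],0],[[0.22,0.6,-0.7],[0,0,0.0285],0],[[0.08,0.26,-0.5],[0,0,0],0],[[0,0,0],[0,0,0],0],[[0,0,0],[0,0,0],0]]'
python3 - <<'E'
from bench import env
import numpy as np, cv2
s=env.read_state()
R=s['tool_rot'];print(s['t'],s['position'],np.degrees(np.arctan2(R[1][0],R[0][0])),s['qpos'],s['wrist_force'])
for n in('scene','top'):
    p=env.snapshot(n); a=cv2.cvtColor(p['frame'],cv2.COLOR_RGB2BGR)
    a=a[100:230,240:420] if n=='scene' else a[180:320,200:350]
    cv2.imwrite(f'pics/{n}1.png',cv2.resize(a,None,fx=4,fy=4,interpolation=cv2.INTER_CUBIC))
E
```

```text
t: 3.52
position: [0.4531, 0.2171, 0.1628]
tool_rot: [[0.955, -0.002, -0.296], [0.296, -0.001, 0.955], [-0.002, -1.0, -0.0]]
wrist_force: [0.3, -0.4, -0.2]
gripper_width: 0.094
3.5167 [0.45309822 0.21712133 0.16282433] 17.228664425254095 [ 2.74630657e-01  1.03095638e-01  1.77011954e+00 -2.87131938e-04
  1.27055591e+00 -2.59812820e-02] [ 0.2641081  -0.37913808 -0.24180985]
```

View pics/scene1.png

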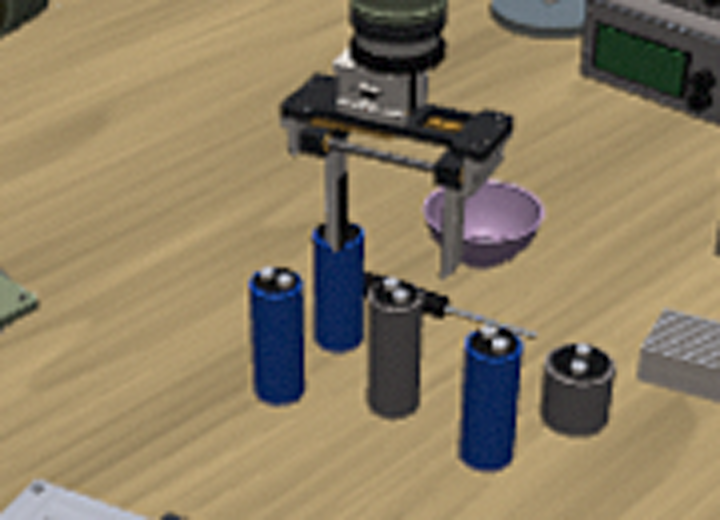

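View pics/top1.png

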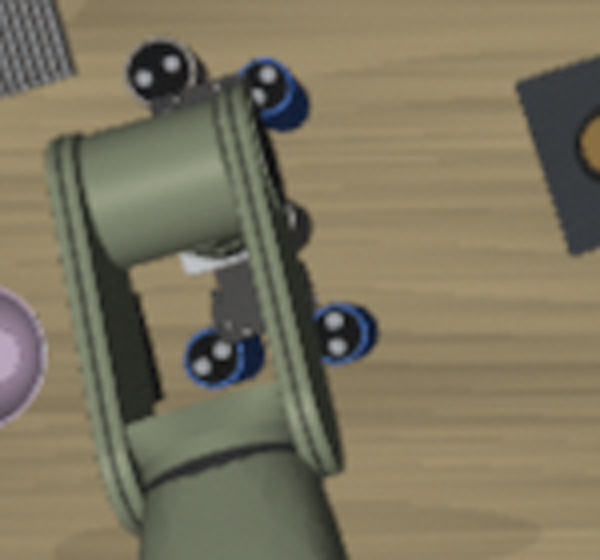

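Run:
```python
from h import *
c=np.array([.4531,.2171,.1548]); d=np.array([.955,.296,0])*.047
for X in (c,c-d,c+d,[.4531,.2171,.12],[.4545,.2185,.12],[.456,.2195,.12]):
    print(((proj('scene',X)[0]+.5-np.array([240,100]))*4-.5).round(1), ((proj('top',X)[0]+.5-np.array([200,180]))*4-.5).round(1))
```

```text
[392.3 260.9] [259.9 217. ]
[342.6 247.9] [277.7 275.3]
[443.2 274.2] [242.2 159.3]
[391.6 295.2] [266.6 219.6]
[393.9 295.2] [264.8 217.8]
[395.9 295.4] [263.6 216. ]
```

```bash
python3 -m creep '[[[0.06,0.06,-0.5],[0,0,0],0],[[0,0,-0.7],[0,0,0],0],[[0,0,-0.7],[0,0,0],0],[[0,0,-0.7],[0,0,0],0],[[0,0,-0.4],[0,0,0],0],[[0,0,-0.16],[0,0,0],0],[[0,0,0],[0,0,0],0.4],[[0,0,0],[0,0,0],0.6],[[0,0,0],[0,0,0],0.8],[[0,0,0],[0,0,0],1],[[0,0,0],[0,0,0],1],[[0,0,0],[0,0,0],1]]'
```

```text
t: 4.62
position: [0.4557, 0.2188, 0.085]
tool_rot: [[0.955, 0.001, -0.296], [0.296, 0.0, 0.955], [0.001, -1.0, -0.0]]
wrist_force: [0.5, 0.1, -0.5]
gripper_width: 0.0577
```

```bash
python3 -m creep '[[[0,0,0],[0,0,0],1],[[0,0,0],[0,0,0],1],[[0,0,0],[0,0,0],1]]'
```

```text
t: 4.87
position: [0.4554, 0.2187, 0.0847]
tool_rot: [[0.955, 0.0, -0.296], [0.296, 0.0, 0.955], [0.0, -1.0, -0.0]]
wrist_force: [0.2, -0.1, 2.2]
gripper_width: 0.0474
```

```bash
python3 -m creep '[[[0,0,0.3],[0,0,0],1],[[0,0,0.7],[0,0,0],1],[[0,-0.2,0.8],[0,0,0],1],[[0.1,-0.5,0.8],[0,0,0],1],[[0.2,-0.8,0.4],[0,0,0],1],[[0.22,-0.96,0],[0,0,0],1],[[0.22,-0.96,0],[0,0,0],1],[[0.22,-0.96,0],[0,0,0],1],[[0.22,-0.96,0],[0,0,0],1],[[0.22,-0.96,0],[0,0,0],1],[[0.22,-0.96,0],[0,0,0],1],[[0.22,-0.96,0],[0,0,0],1],[[0.22,-0.96,0],[0,0,0],1],[[0.22,-0.96,0],[0,0,0],1],[[0.2,-0.8,0],[0,0,0],1],[[0.1,-0.47,0],[0,0,0],1],[[0,0,0],[0,0,0],1],[[0,0,0],[0,0,0],1]]'
python3 - <<'E'
from bench import env
import numpy as np, cv2
s=env.read_state()
print(s['t'],s['position'],s['gripper_width'],s['wrist_force'])
for n in('scene','top'):
    p=env.snapshot(n); a=cv2.cvtColor(p['frame'],cv2.COLOR_RGB2BGR)
    cv2.imwrite(f'pics/{n}2f.png',a)
    a=a[140:290,220:370] if n=='scene' else a[150:290,300:440]
    cv2.imwrite(f'pics/{n}2.png',cv2.resize(a,None,fx=4,fy=4,interpolation=cv2.INTER_CUBIC))
E
```

```text
t: 6.37
position: [0.5193, -0.0663, 0.1591]
tool_rot: [[0.956, -0.001, -0.294], [0.294, 0.001, 0.956], [-0.001, -1.0, 0.002]]
wrist_force: [0.3, 0.6, -2.5]
gripper_width: 0.0478
6.3667 [ 0.51929097 -0.06628686  0.1590801 ] 0.047830529592850606 [ 0.31510768  0.62790525 -2.48880568]
```

View pics/scene2.png

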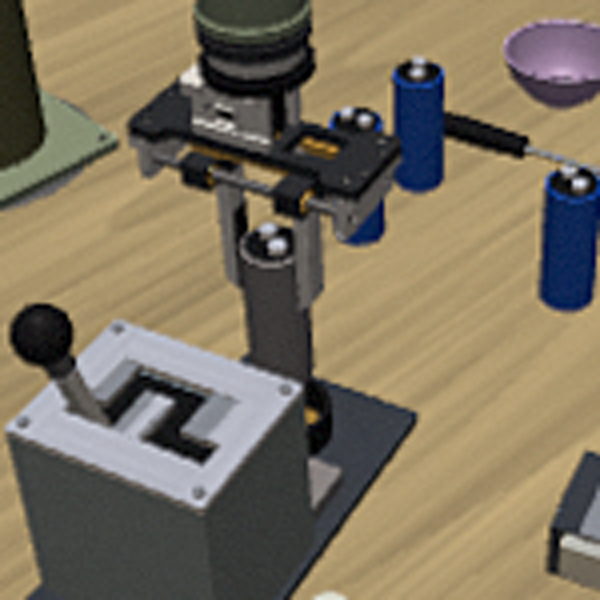

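View pics/top2.png

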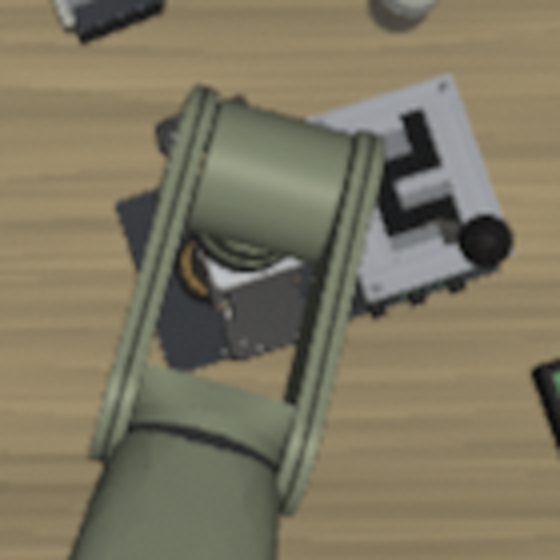

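Run:
```python
from h import *
Z=lambda u,v:((u+.5)/4-.5+220,(v+.5)/4-.5+140)
print('cap top scene',ray('scene',Z(270,246),.1944))
print(((proj('scene',[.5193,-.0663,.1944])[0]+.5-[220,140])*4-.5))
a=cv2.imread('pics/scene0.png')[215:265,270:330]
cv2.imwrite('pics/ring_s.png',cv2.resize(a,None,fx=12,fy=12,interpolation=cv2.INTER_CUBIC))
b=cv2.imread('pics/top0.png')[190:240,330:380]
cv2.imwrite('pics/ring_t.png',cv2.resize(b,None,fx=12,fy=12,interpolation=cv2.INTER_CUBIC))
```

```text
cap top scene [ 0.51924669 -0.06730532  0.1944    ]
[271.12105143 245.39680033]
```

View pics/ring_s.png

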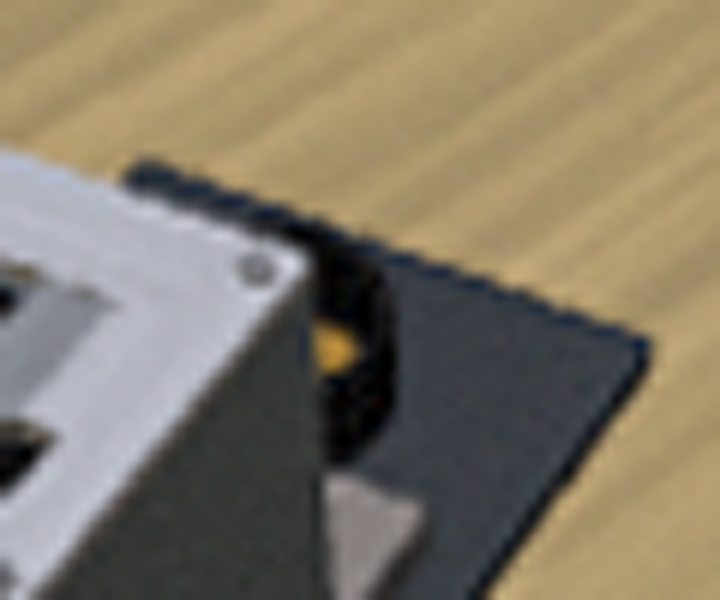

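View pics/ring_t.png

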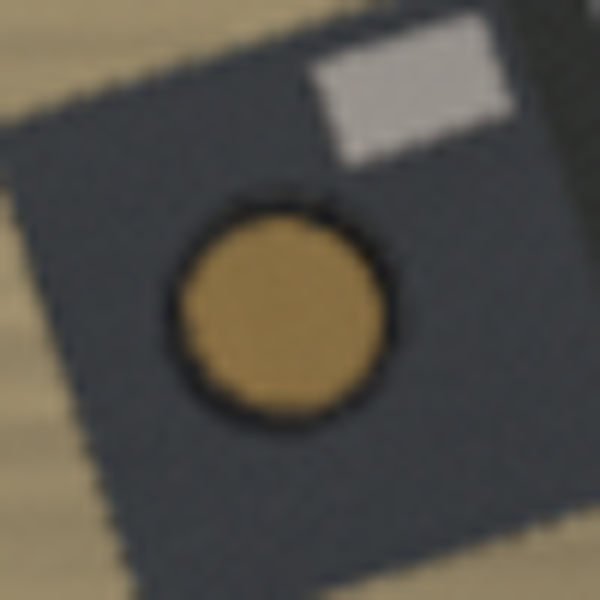

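Run:
```python
from h import *
print('ring floor top',ray('top',((285.5)/12-.5+330,(315.5)/12-.5+190),.012),'rim',ray('top',((282.5)/12-.5+330,(314.5)/12-.5+190),.042))
th=np.linspace(0,2*np.pi,200)
for c in ((.5226,-.0665),(.5217,-.065),(.5193,-.0663)):
  for z in (.042,.012):
    P=proj('scene',np.c_[c[0]+.034*np.cos(th),c[1]+.034*np.sin(th),0*th+z]); q=(P+.5-[270,215])*12-.5
    print(c,z,q[:,0].max(),q[:,1].min(),q[:,1].max())
# scene-only refined fit w/ plate corners in ring_s
```

```text
ring floor top [ 0.51923923 -0.0671711   0.012     ] rim [ 0.51647625 -0.0643594   0.042     ]
(0.5226, -0.0665) 0.042 394.5711533672072 226.10206882770183 412.27337352814834
(0.5226, -0.0665) 0.012 399.2005681271146 310.0094287215634 497.13882723173174
(0.5217, -0.065) 0.042 396.4135149290637 221.64711027149917 407.38712416944895
(0.5217, -0.065) 0.012 401.0091117991269 305.52870684023446 492.2313441113938
(0.5193, -0.0663) 0.042 386.22675920983943 219.7747812828859 405.3255742462684
(0.5193, -0.0663) 0.012 390.97777204807267 303.64205546578864 490.15729348219634
```

```bash
python3 -m creep '[[[0.06,0.02,-0.2],[0,0,0],1],[[0.06,0.02,-0.4],[0,0,0],1],[[0,0,-0.4],[0,0,0],1],[[0,0,-0.2],[0,0,0],1],[[0,0,-0.15],[0,0,0],1],[[0,0,-0.15],[0,0,0],1],[[0,0,-0.15],[0,0,0],1]]'
```

```text
t: 7.05
position: [0.5228, -0.0655, 0.1177]
tool_rot: [[0.955, -0.0, -0.296], [0.296, 0.0, 0.955], [-0.0, -1.0, 0.0]]
wrist_force: [0.9, -0.5, -2.6]
gripper_width: 0.048
```

```bash
python3 -m creep '[[[0,0,-0.2],[0,0,0],1],[[0,0,-0.2],[0,0,0],1],[[0,0,-0.2],[0,0,0],1],[[0,0,-0.1],[0,0,0],1],[[0,0,-0.06],[0,0,0],1],[[0,0,-0.04],[0,0,0],1]]'
```

```text
t: 7.55
position: [0.5227, -0.0656, 0.0979]
tool_rot: [[0.955, -0.0, -0.295], [0.295, 0.0, 0.955], [-0.0, -1.0, 0.0]]
wrist_force: [0.0, 0.3, -3.2]
gripper_width: 0.0476
```

```bash
python3 -m creep '[[[0,0,-0.04],[0,0,0],1],[[0,0,-0.04],[0,0,0],1],[[0,0,0],[0,0,0],1]]'
```

```text
t: 7.8
position: [0.5231, -0.0657, 0.0967]
tool_rot: [[0.955, 0.001, -0.296], [0.296, -0.0, 0.955], [0.001, -1.0, -0.0]]
wrist_force: [-0.6, 0.7, -1.3]
gripper_width: 0.0476
```

```bash
python3 -m creep '[[[0,0,-0.04],[0,0,0],1],[[0,0,0],[0,0,0],1]]'
```

```text
t: 7.97
position: [0.5232, -0.0658, 0.0967]
tool_rot: [[0.955, 0.001, -0.296], [0.296, -0.0, 0.955], [0.0, -1.0, -0.001]]
wrist_force: [-2.2, -0.4, 4.6]
gripper_width: 0.0477
```

```bash
python3 -m creep '[[[0,0,0],[0,0,0],0.6],[[0,0,0],[0,0,0],0.4],[[0,0,0],[0,0,0],0.2],[[0,0,0],[0,0,0],0.1],[[0,0,0.2],[0,0,0],0.1],[[0,0,0.5],[0,0,0],0.1],[[0,0,0.8],[0,0,0],0.1],[[0,0,0.9],[0,0,0],0.1],[[0,0,0.9],[0,0,0],0.1],[[0,0,0.9],[0,0,0],0.1],[[0,0,0.9],[0,0,0],0.1],[[0,0,0.9],[0,0,0],0.1],[[0,0,0.5],[0,0,0],0.1],[[0,0,0.2],[0,0,0],0.1]]'
python3 - <<'E'
from bench import env
import numpy as np, cv2
s=env.read_state()
print(s['t'],s['position'],s['gripper_width'],s['wrist_force'])
for n in('scene','top'):
    p=env.snapshot(n); a=cv2.cvtColor(p['frame'],cv2.COLOR_RGB2BGR)
    cv2.imwrite(f'pics/{n}3f.png',a)
    a=a[120:270,200:350] if n=='scene' else a[150:290,300:440]
    cv2.imwrite(f'pics/{n}3.png',cv2.resize(a,None,fx=4,fy=4,interpolation=cv2.INTER_CUBIC))
E
```

```text
t: 9.13
position: [0.5244, -0.066, 0.2661]
tool_rot: [[0.955, 0.005, -0.296], [0.296, -0.002, 0.955], [0.005, -1.0, -0.003]]
wrist_force: [-0.1, -0.3, -0.0]
gripper_width: 0.0845
9.1333 [ 0.52435998 -0.06600267  0.26606186] 0.08454976033963481 [-0.0803758  -0.33831565 -0.02106387]
```

View pics/scene3.png

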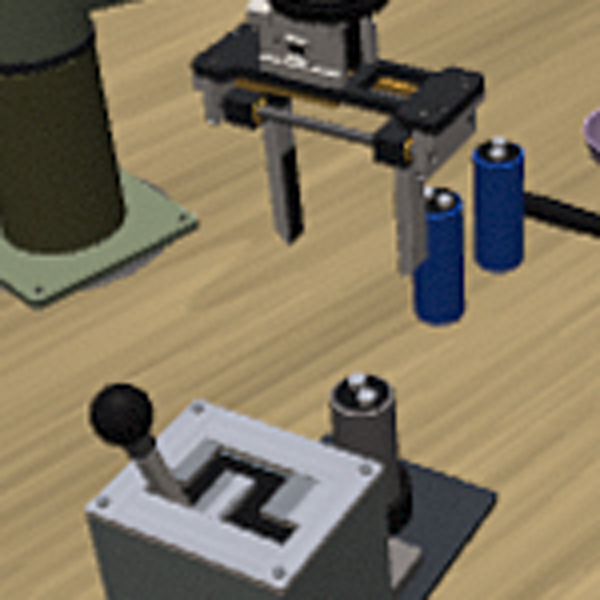

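View pics/top3.png

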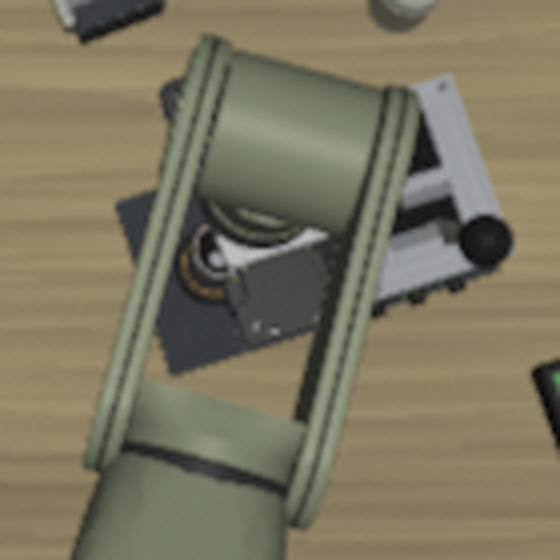

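Run:
```python
from h import *
for n,p in (('top',[.5418,-.148,.297]),('scene',[.5483,-.1476,.3033])):
    a=cv2.imread(f'pics/{n}0.png')
    # rectified: own x up (-80..80), own y left (rel gate centre -65..65), 4 px/mm
    s=4; W=[]
    src=[]; dst=[]
    for x,y in ((-75,-60),(75,-60),(75,60),(-75,60)):
        src.append(proj(n,T(p,[x/1000,(y-65)/1000,.167]))[0]); dst.append(((70-y)*s,(80-x)*s))
    H=cv2.getPerspectiveTransform(np.float32(src),np.float32(dst))
    o=cv2.warpPerspective(a,H,(140*s,160*s),flags=cv2.INTER_CUBIC)[40:640]
    for x in range(-60,61,10): cv2.line(o,(0,int((80-x)*s-40)),(12 if x%50 else 30,int((80-x)*s-40)),(0,0,255),1)
    for y in range(-60,61,10): cv2.line(o,(int((70-y)*s),599),(int((70-y)*s),585),(0,0,255),1)
    for y in(-20,20): cv2.line(o,(int((70-y)*s),0),(int((70-y)*s),40),(0,255,0),1)
    cv2.imwrite(f'pics/rect_{n}.png',o)
```

```text
(no output)
```

View pics/rect_top.png

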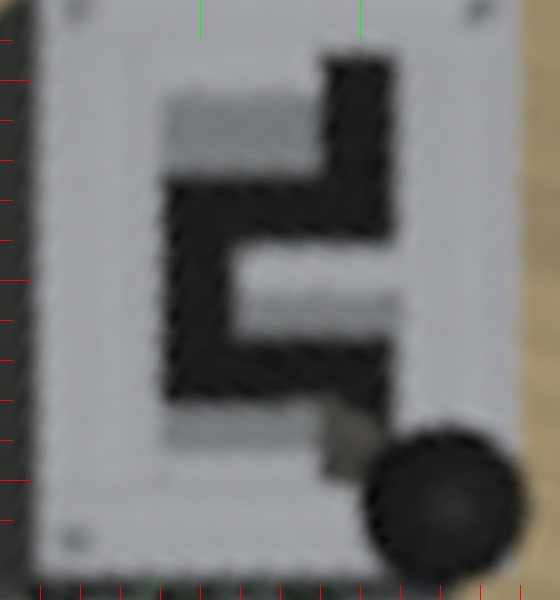

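View pics/rect_scene.png

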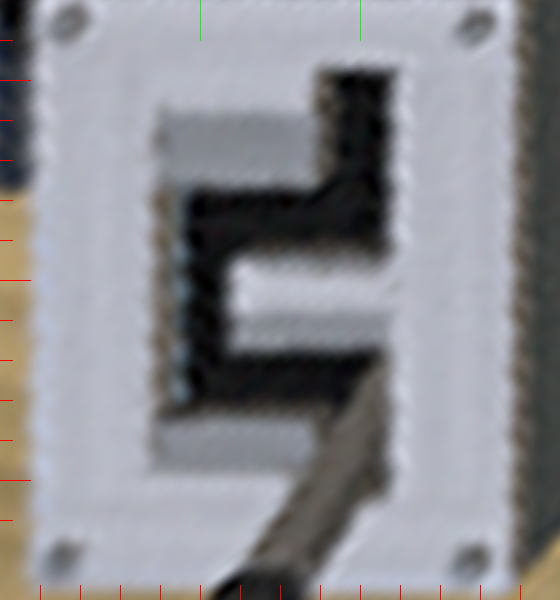

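```bash
python3 -m creep '[[[0,-0.2,0.2],[0,0,-0.05],0.1],[[-0.03,-0.5,0.2],[0,0,-0.077],0.1],[[-0.03,-0.6,0],[0,0,-0.077],0.1],[[-0.03,-0.6,0],[0,0,-0.077],0.1],[[-0.04,-0.6,0],[0,0,-0.077],0.1],[[-0.04,-0.6,0],[0,0,-0.077],0.1],[[-0.04,-0.6,0],[0,0,-0.077],0.1],[[-0.04,-0.6,0],[0,0,-0.077],0.1],[[-0.04,-0.6,0],[0,0,-0.077],0.1],[[-0.04,-0.6,0],[0,0,-0.077],0.1],[[-0.03,-0.6,0],[0,0,-0.077],0.1],[[-0.03,-0.6,0],[0,0,-0.077],0.1],[[0,-0.6,0],[0,0,-0.077],0.1],[[0,-0.54,0],[0,0,-0.077],0.1],[[0,-0.2,0],[0,0,-0.026],0.1],[[0,0,0],[0,0,0],0.1]]'
python3 - <<'E'
from bench import env
import numpy as np, cv2
s=env.read_state()
R=s['tool_rot'];print(s['t'],s['position'],np.degrees(np.arctan2(R[1][0],R[0][0])),s['qpos'],s['wrist_force'])
for n in('scene',):
    p=env.snapshot(n); a=cv2.cvtColor(p['frame'],cv2.COLOR_RGB2BGR)
    cv2.imwrite(f'pics/{n}4f.png',a)
    a=a[120:270,170:320]
    cv2.imwrite(f'pics/{n}4.png',cv2.resize(a,None,fx=4,fy=4,interpolation=cv2.INTER_CUBIC))
E
```

```text
t: 10.57
position: [0.5121, -0.2673, 0.2704]
tool_rot: [[0.176, -0.003, 0.984], [-0.984, 0.002, 0.176], [-0.002, -1.0, -0.003]]
wrist_force: [-0.2, -0.9, -0.7]
gripper_width: 0.0847
10.5667 [ 0.51206984 -0.26734702  0.27041836] -79.87727826888317 [-6.30749912e-01  1.76657124e-01  1.45916970e+00 -3.36443539e-04
  1.50930733e+00  7.63389729e-01] [-0.22911024 -0.93620739 -0.73244481]
```

View pics/scene4.png

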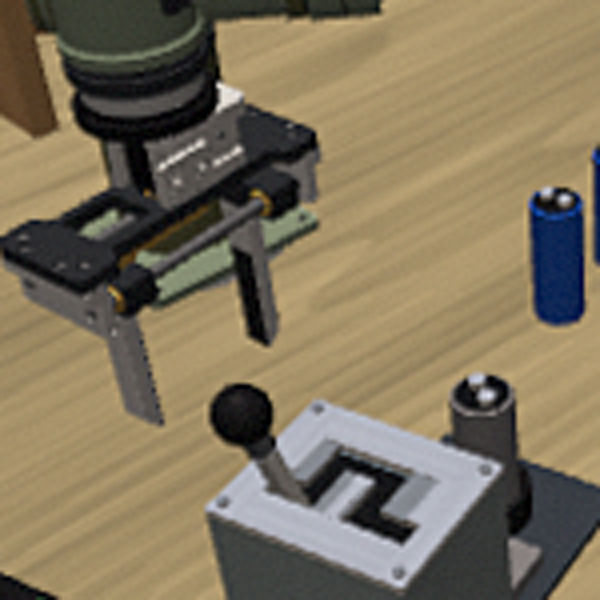

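```bash
python3 - <<'E'
from h import *
print(ray('scene',(230.1,222.9),.2246), proj('scene',[.5145,-.252,.2246]))
P=lambda u,v:((u+.5)/4-.5+170,(v+.5)/4-.5+120)
print(ray('scene',P(207,381),.2624))
E
python3 -m creep '[[[0.05,0.2,0],[0,0,0.03],0.1],[[0.05,0.3,-0.1],[0,0,0.049],0.1],[[0,0.11,-0.4],[0,0,0],0.1],[[0,0,-0.6],[0,0,0],0.1],[[0,0,-0.6],[0,0,0],0.1],[[0,0,-0.4],[0,0,0],0.1],[[0,0,-0.17],[0,0,0],0.1],[[0,0,0],[0,0,0],0.1]]'
```

```text
[ 0.51293736 -0.24975855  0.2246    ] [[229.71714423 223.61178157]]
[ 0.51359536 -0.26843763  0.2624    ]
t: 11.28
position: [0.5145, -0.2504, 0.2138]
tool_rot: [[0.298, -0.003, 0.954], [-0.954, 0.002, 0.298], [-0.003, -1.0, -0.002]]
wrist_force: [-0.8, -0.2, -0.3]
gripper_width: 0.0845
```

```bash
python3 -m creep '[[[-0.05,0.02,0],[0,0,0],0.2],[[0,0,0],[0,0,0],0.4],[[0,0,0],[0,0,0],0.5],[[0,0,0],[0,0,0],0.6],[[0,0,0],[0,0,0],1],[[0,0,0],[0,0,0],1],[[0,0,0],[0,0,0],1],[[0,0,0],[0,0,0],1]]'
python3 - <<'E'
from bench import env
import numpy as np, cv2
s=env.read_state()
print(s['t'],s['position'],s['wrist_force'],s['gripper_width'])
for n in('scene',):
    p=env.snapshot(n); a=cv2.cvtColor(p['frame'],cv2.COLOR_RGB2BGR)
    a=a[150:270,170:290]
    cv2.imwrite(f'pics/{n}5.png',cv2.resize(a,None,fx=5,fy=5,interpolation=cv2.INTER_CUBIC))
E
```

```text
t: 11.95
position: [0.5144, -0.251, 0.2161]
tool_rot: [[0.298, 0.0, 0.954], [-0.954, -0.0, 0.298], [0.0, -1.0, 0.0]]
wrist_force: [0.8, 0.4, -0.7]
gripper_width: 0.0389
11.95 [ 0.51441027 -0.25100146  0.21607505] [ 0.80054479  0.36705194 -0.71019845] 0.03894008494622483
```

View pics/scene5.png

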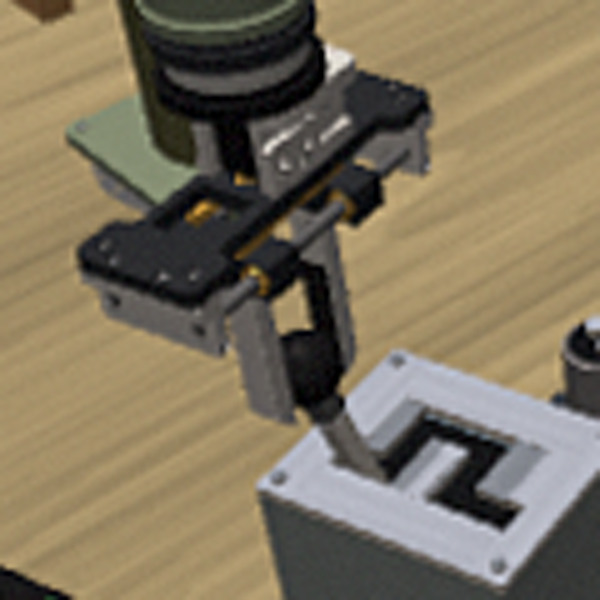

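```bash
python3 -m creep '[[[0.038,0.012,0.008],[0,0,0],1],[[0.076,0.024,0.017],[0,0,0],1],[[0.076,0.024,0.017],[0,0,0],1],[[0.076,0.024,0.017],[0,0,0],1],[[0.076,0.024,0.017],[0,0,0],1],[[0.076,0.024,0.017],[0,0,0],1],[[0.076,0.024,0.017],[0,0,0],1]]'
```

```text
t: 12.58
position: [0.5267, -0.2469, 0.2186]
tool_rot: [[0.299, -0.001, 0.954], [-0.954, -0.0, 0.299], [-0.0, -1.0, -0.001]]
wrist_force: [-0.6, -1.0, -0.3]
gripper_width: 0.0388
```

```bash
python3 -m creep '[[[0.076,0.024,0.017],[0,0,0],1],[[0.076,0.024,0.017],[0,0,0],1],[[0.057,0.018,0.01],[0,0,0],1]]'
```

```text
t: 12.83
position: [0.5321, -0.2452, 0.2198]
tool_rot: [[0.299, -0.0, 0.954], [-0.954, 0.0, 0.299], [-0.0, -1.0, -0.0]]
wrist_force: [-0.9, -1.5, 0.2]
gripper_width: 0.0385
```

```bash
python3 -m creep '[[[0.057,0.018,0.01],[0,0,0],1],[[0.038,0.012,0.007],[0,0,0],1],[[0.038,0.012,0.007],[0,0,0],1],[[0.038,0.012,0.007],[0,0,0],1],[[0.038,0.012,0.007],[0,0,0],1]]'
```

```text
t: 13.25
position: [0.5372, -0.2436, 0.2208]
tool_rot: [[0.298, 0.0, 0.954], [-0.954, -0.0, 0.298], [0.0, -1.0, 0.0]]
wrist_force: [-1.0, -1.2, -0.3]
gripper_width: 0.0388
```

```bash
python3 -m creep '[[[0.038,0.012,0.005],[0,0,0],1],[[0.038,0.012,0.005],[0,0,0],1],[[0.038,0.012,0.005],[0,0,0],1]]'
```

```text
t: 13.5
position: [0.54, -0.2427, 0.2211]
tool_rot: [[0.298, 0.0, 0.954], [-0.954, 0.0, 0.298], [-0.0, -1.0, 0.0]]
wrist_force: [-1.3, -1.6, -0.3]
gripper_width: 0.0389
```

```bash
python3 -m creep '[[[0.038,0.012,0.003],[0,0,0],1],[[0.038,0.012,0.003],[0,0,0],1]]'
```

```text
t: 13.67
position: [0.5419, -0.2421, 0.2213]
tool_rot: [[0.299, -0.0, 0.954], [-0.954, 0.0, 0.299], [-0.0, -1.0, -0.0]]
wrist_force: [-2.0, -2.7, -0.3]
gripper_width: 0.039
```

```bash
python3 -m creep '[[[0.038,0.012,0.003],[0,0,0],1],[[0,0,0],[0,0,0],1]]'
```

```text
t: 13.83
position: [0.5431, -0.2417, 0.2214]
tool_rot: [[0.298, 0.0, 0.954], [-0.954, 0.0, 0.298], [0.0, -1.0, 0.0]]
wrist_force: [-1.3, -2.2, -0.2]
gripper_width: 0.039
```

```bash
python3 -m creep '[[[0.038,0.012,0.003],[0,0,0],1],[[0,0,0],[0,0,0],1]]'
```

```text
t: 14.0
position: [0.5434, -0.2416, 0.2212]
tool_rot: [[0.298, -0.001, 0.954], [-0.954, -0.0, 0.298], [-0.0, -1.0, -0.001]]
wrist_force: [-2.4, -2.0, 0.5]
gripper_width: 0.039
```

```bash
python3 -m creep '[[[0.038,0.012,0.003],[0,0,0],1],[[0,0,0],[0,0,0],1]]'
```

```text
t: 14.17
position: [0.5436, -0.2415, 0.221]
tool_rot: [[0.298, -0.003, 0.954], [-0.954, -0.0, 0.298], [-0.001, -1.0, -0.003]]
wrist_force: [-4.1, -3.2, -0.6]
gripper_width: 0.0389
```

```bash
python3 -m creep '[[[-0.076,-0.024,0],[0,0,0],1],[[-0.076,-0.024,0],[0,0,0],1],[[0,0,0],[0,0,0],1]]'
```

```text
t: 14.42
position: [0.5416, -0.2423, 0.222]
tool_rot: [[0.298, 0.002, 0.954], [-0.954, 0.0, 0.298], [0.001, -1.0, 0.002]]
wrist_force: [0.5, -1.1, -0.6]
gripper_width: 0.0388
```

```bash
python3 -m creep '[[[-0.038,-0.012,0],[0,0,0],1],[[-0.012,0.04,0],[0,0,0],1],[[-0.012,0.04,0],[0,0,0],1],[[-0.024,0.076,0.01],[0,0,0],1],[[-0.024,0.076,0.01],[0,0,0],1]]'
```

```text
t: 14.83
position: [0.5387, -0.2378, 0.2225]
tool_rot: [[0.298, 0.002, 0.954], [-0.954, -0.003, 0.298], [0.003, -1.0, 0.001]]
wrist_force: [1.0, -3.4, -0.2]
gripper_width: 0.0386
```

```bash
python3 -m creep '[[[-0.024,0.076,0.01],[0,0,0],1],[[-0.024,0.076,0.01],[0,0,0],1],[[-0.024,0.076,0.01],[0,0,0],1]]'
```

```text
t: 15.08
position: [0.5367, -0.2319, 0.2232]
tool_rot: [[0.298, 0.001, 0.954], [-0.954, -0.002, 0.298], [0.002, -1.0, 0.001]]
wrist_force: [2.0, -3.9, -0.2]
gripper_width: 0.0388
```

```bash
python3 -m creep '[[[-0.024,0.076,0.01],[0,0,0],1],[[-0.03,0.095,0.01],[0,0,0],1],[[-0.03,0.095,0.01],[0,0,0],1],[[-0.03,0.095,0.01],[0,0,0],1],[[-0.03,0.095,0],[0,0,0],1],[[-0.03,0.095,0],[0,0,0],1]]'
```

```text
t: 15.58
position: [0.5317, -0.2169, 0.2235]
tool_rot: [[0.299, -0.001, 0.954], [-0.954, 0.0, 0.299], [-0.0, -1.0, -0.0]]
wrist_force: [1.7, -2.5, 0.2]
gripper_width: 0.0387
```

```bash
python3 -m creep '[[[-0.03,0.095,0],[0,0,0],1],[[-0.03,0.095,0],[0,0,0],1],[[-0.03,0.095,-0.01],[0,0,0],1],[[-0.03,0.095,-0.01],[0,0,0],1],[[-0.03,0.095,-0.01],[0,0,0],1],[[-0.03,0.095,-0.01],[0,0,0],1],[[-0.03,0.095,-0.01],[0,0,0],1],[[-0.03,0.095,-0.01],[0,0,0],1]]'
```

```text
t: 16.25
position: [0.526, -0.1982, 0.2223]
tool_rot: [[0.299, 0.0, 0.954], [-0.954, -0.0, 0.299], [0.0, -1.0, 0.0]]
wrist_force: [0.9, -3.2, -0.7]
gripper_width: 0.0388
```

```bash
python3 -m creep '[[[-0.02,0.06,-0.01],[0,0,0],1],[[-0.018,0.057,-0.01],[0,0,0],1],[[-0.012,0.038,-0.01],[0,0,0],1],[[-0.012,0.038,0],[0,0,0],1]]'
```

```text
t: 16.58
position: [0.5235, -0.1917, 0.2207]
tool_rot: [[0.299, -0.003, 0.954], [-0.954, 0.004, 0.299], [-0.005, -1.0, -0.001]]
wrist_force: [0.5, -0.8, 0.2]
gripper_width: 0.0388
```

```bash
python3 -m creep '[[[-0.012,0.038,0],[0,0,0],1],[[-0.012,0.038,0],[0,0,0],1],[[0,0,0],[0,0,0],1]]'
```

```text
t: 16.83
position: [0.5233, -0.191, 0.221]
tool_rot: [[0.299, -0.002, 0.954], [-0.954, 0.001, 0.299], [-0.002, -1.0, -0.001]]
wrist_force: [-0.3, -0.7, 0.2]
gripper_width: 0.0386
```

```bash
python3 -m creep '[[[-0.012,0.038,0],[0,0,0],1],[[-0.012,0.038,0],[0,0,0],1],[[0,0,0],[0,0,0],1]]'
```

```text
t: 17.08
position: [0.5229, -0.1898, 0.2214]
tool_rot: [[0.299, -0.001, 0.954], [-0.954, -0.0, 0.299], [-0.0, -1.0, -0.001]]
wrist_force: [-0.2, -0.9, 0.4]
gripper_width: 0.0387
```

Run:
```python
from bench import env
import numpy as np, cv2
s=env.read_state()
print(s['t'],s['position'],s['wrist_force'],s['wrist_torque'],s['gripper_width'])
for n in('scene','top'):
    p=env.snapshot(n); a=cv2.cvtColor(p['frame'],cv2.COLOR_RGB2BGR)
    a=a[170:290,190:310] if n=='scene' else a[150:250,350:450]
    cv2.imwrite(f'pics/{n}6.png',cv2.resize(a,(600,600),interpolation=cv2.INTER_CUBIC))
```

```text
17.0833 [ 0.52292948 -0.18979451  0.22137822] [-0.16609331 -0.88191803  0.4284456 ] [-0.30262951  0.09114385 -0.0130454 ] 0.03873256709550642
```

View pics/scene6.png

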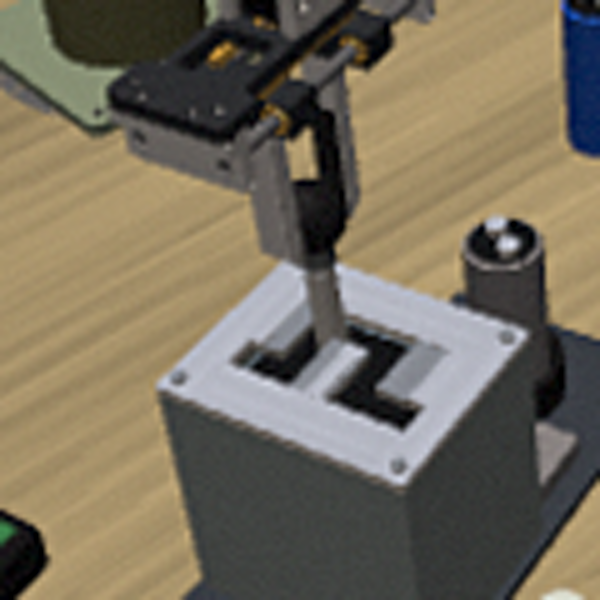

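View pics/top6.png

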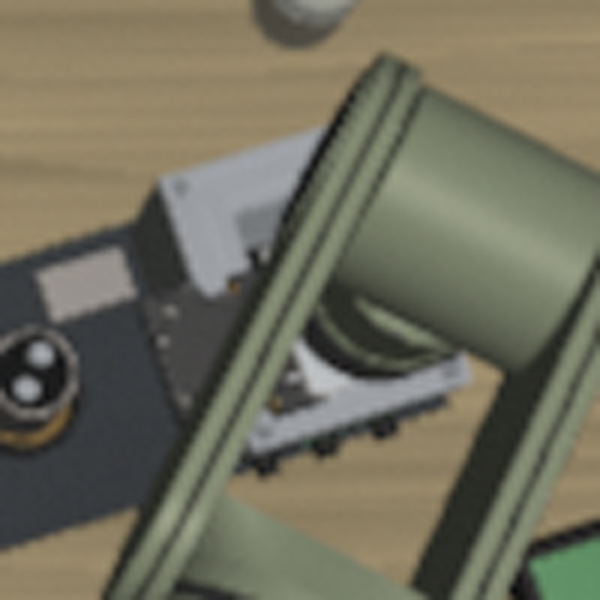

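```bash
python3 -m creep '[[[0.019,0.006,0],[0,0,0],1],[[0.038,0.012,0],[0,0,0],1],[[0.038,0.012,0],[0,0,0],1],[[0.038,0.012,0],[0,0,0],1],[[0.038,0.012,0],[0,0,0],1]]'
```

```text
t: 17.6
position: [0.5275, -0.1885, 0.2214]
tool_rot: [[0.298, -0.0, 0.954], [-0.954, 0.0, 0.298], [-0.0, -1.0, -0.0]]
wrist_force: [-2.1, -1.9, 0.2]
gripper_width: 0.0389
```

```bash
python3 -m creep '[[[0.038,0.012,0],[0,0,0],1],[[0.038,0.012,0],[0,0,0],1],[[0.038,0.012,0],[0,0,0],1]]'
```

```text
t: 17.85
position: [0.5304, -0.1876, 0.2215]
tool_rot: [[0.298, -0.0, 0.954], [-0.954, -0.0, 0.298], [-0.0, -1.0, -0.0]]
wrist_force: [-1.2, -1.9, 0.7]
gripper_width: 0.0386
```

```bash
python3 -m creep '[[[0.076,0.024,0.01],[0,0,0],1],[[0.095,0.03,0.01],[0,0,0],1],[[0.095,0.03,0.01],[0,0,0],1],[[0.095,0.03,0.01],[0,0,0],1],[[0.095,0.03,0.01],[0,0,0],1],[[0.095,0.03,0.01],[0,0,0],1],[[0.095,0.03,0],[0,0,0],1]]'
```

```text
t: 18.43
position: [0.5468, -0.1823, 0.223]
tool_rot: [[0.299, -0.0, 0.954], [-0.954, 0.0, 0.299], [-0.0, -1.0, 0.0]]
wrist_force: [-0.6, -1.6, 0.5]
gripper_width: 0.0387
```

```bash
python3 -m creep '[[[0.095,0.03,0],[0,0,0],1],[[0.095,0.03,0],[0,0,0],1],[[0.095,0.03,0],[0,0,0],1],[[0.095,0.03,0],[0,0,0],1],[[0.095,0.03,0],[0,0,0],1],[[0.076,0.024,0],[0,0,0],1],[[0.057,0.018,0],[0,0,0],1]]'
```

```text
t: 19.02
position: [0.562, -0.1776, 0.223]
tool_rot: [[0.299, 0.0, 0.954], [-0.954, 0.0, 0.299], [-0.0, -1.0, 0.0]]
wrist_force: [-1.0, -1.5, 0.8]
gripper_width: 0.0392
```

```bash
python3 -m creep '[[[0.076,0.024,0],[0,0,0],1],[[0.076,0.024,0],[0,0,0],1],[[0.076,0.024,-0.01],[0,0,0],1],[[0.057,0.018,-0.01],[0,0,0],1],[[0.038,0.012,-0.01],[0,0,0],1],[[0.038,0.012,-0.01],[0,0,0],1]]'
```

```text
t: 19.52
position: [0.5709, -0.1748, 0.222]
tool_rot: [[0.299, 0.0, 0.954], [-0.954, -0.0, 0.299], [0.0, -1.0, 0.0]]
wrist_force: [-0.7, -0.6, 1.2]
gripper_width: 0.0389
```

```bash
python3 -m creep '[[[0.038,0.012,0],[0,0,0],1],[[0.038,0.012,0],[0,0,0],1],[[0.038,0.012,-0.01],[0,0,0],1]]'
```

```text
t: 19.77
position: [0.5737, -0.1739, 0.2218]
tool_rot: [[0.298, 0.0, 0.954], [-0.954, -0.0, 0.298], [0.0, -1.0, 0.0]]
wrist_force: [-1.4, -1.2, 0.3]
gripper_width: 0.0386
```

```bash
python3 -m creep '[[[0.038,0.012,0],[0,0,0],1],[[0.038,0.012,0],[0,0,0],1]]'
```

```text
t: 19.93
position: [0.5756, -0.1733, 0.2217]
tool_rot: [[0.298, 0.0, 0.954], [-0.954, 0.0, 0.298], [-0.0, -1.0, 0.0]]
wrist_force: [-1.9, -0.8, 1.0]
gripper_width: 0.0391
```

```bash
python3 -m creep '[[[0.038,0.012,0],[0,0,0],1],[[0,0,0],[0,0,0],1]]'
```

```text
t: 20.1
position: [0.5767, -0.1729, 0.2218]
tool_rot: [[0.299, 0.0, 0.954], [-0.954, 0.0, 0.299], [-0.0, -1.0, 0.0]]
wrist_force: [-0.2, -0.9, 0.3]
gripper_width: 0.039
```

```bash
python3 -m creep '[[[0.038,0.012,0],[0,0,0],1],[[0.038,0.012,0],[0,0,0],1]]'
```

```text
t: 20.27
position: [0.5784, -0.1724, 0.2218]
tool_rot: [[0.298, -0.0, 0.954], [-0.954, 0.0, 0.298], [-0.0, -1.0, -0.0]]
wrist_force: [-1.6, -1.2, 0.7]
gripper_width: 0.0389
```

```bash
python3 -m creep '[[[0.038,0.012,0],[0,0,0],1],[[0,0,0],[0,0,0],1]]'
```

```text
t: 20.43
position: [0.5795, -0.172, 0.2217]
tool_rot: [[0.299, 0.0, 0.954], [-0.954, 0.0, 0.299], [-0.0, -1.0, 0.0]]
wrist_force: [-0.3, -0.9, 1.1]
gripper_width: 0.0385
```

```bash
python3 -m creep '[[[0.038,0.012,0],[0,0,0],1],[[0,0,0],[0,0,0],1]]'
```

```text
t: 20.6
position: [0.5804, -0.1718, 0.2217]
tool_rot: [[0.299, 0.0, 0.954], [-0.954, 0.0, 0.299], [0.0, -1.0, 0.0]]
wrist_force: [-0.4, -0.7, 1.1]
gripper_width: 0.039
```

```bash
python3 -m creep '[[[0.038,0.012,0],[0,0,0],1],[[0,0,0],[0,0,0],1]]'
```

```text
t: 20.77
position: [0.5813, -0.1715, 0.2218]
tool_rot: [[0.298, 0.0, 0.954], [-0.954, 0.0, 0.298], [-0.0, -1.0, 0.0]]
wrist_force: [-0.3, -1.2, 1.0]
gripper_width: 0.0386
```

```bash
python3 -m creep '[[[0.038,0.012,0],[0,0,0],1],[[0,0,0],[0,0,0],1]]'
```

```text
t: 20.93
position: [0.5823, -0.1712, 0.2218]
tool_rot: [[0.299, 0.0, 0.954], [-0.954, 0.0, 0.299], [0.0, -1.0, 0.0]]
wrist_force: [-0.8, -1.2, 0.8]
gripper_width: 0.0387
```

```bash
python3 -m creep '[[[0.038,0.012,0],[0,0,0],1],[[0,0,0],[0,0,0],1]]'
```

```text
t: 21.1
position: [0.5833, -0.1709, 0.2217]
tool_rot: [[0.299, 0.0, 0.954], [-0.954, 0.0, 0.299], [0.0, -1.0, 0.0]]
wrist_force: [-1.1, -1.5, 0.3]
gripper_width: 0.0386
```

```bash
python3 -m creep '[[[0.038,0.012,0],[0,0,0],1],[[0,0,0],[0,0,0],1]]'
```

```text
t: 21.27
position: [0.5842, -0.1706, 0.2218]
tool_rot: [[0.299, 0.0, 0.954], [-0.954, 0.0, 0.299], [0.0, -1.0, 0.0]]
wrist_force: [-0.4, -1.2, -0.2]
gripper_width: 0.0387
```

```bash
python3 -m creep '[[[0.038,0.012,0],[0,0,0],1],[[0,0,0],[0,0,0],1]]'
```

```text
t: 21.43
position: [0.5846, -0.1705, 0.2216]
tool_rot: [[0.298, -0.001, 0.954], [-0.954, -0.0, 0.298], [-0.0, -1.0, -0.001]]
wrist_force: [-2.2, -2.0, 1.1]
gripper_width: 0.0388
```

```bash
python3 -m creep '[[[0.038,0.012,0],[0,0,0],1],[[0,0,0],[0,0,0],1]]'
```

```text
t: 21.6
position: [0.5847, -0.1705, 0.2213]
tool_rot: [[0.298, -0.003, 0.954], [-0.954, -0.001, 0.298], [-0.0, -1.0, -0.003]]
wrist_force: [-4.9, -3.1, 1.0]
gripper_width: 0.0388
```

```bash
python3 -m creep '[[[-0.076,-0.024,0],[0,0,0],1],[[-0.076,-0.024,0],[0,0,0],1],[[-0.038,-0.012,0],[0,0,0],1],[[0.012,-0.038,0],[0,0,0],1],[[0.012,-0.038,0],[0,0,0],1],[[0.024,-0.076,0],[0,0,0],1],[[0.024,-0.076,0.01],[0,0,0],1]]'
```

```text
t: 22.18
position: [0.5826, -0.1758, 0.2214]
tool_rot: [[0.299, -0.001, 0.954], [-0.954, 0.003, 0.299], [-0.004, -1.0, -0.0]]
wrist_force: [0.0, 3.9, 0.2]
gripper_width: 0.0387
```

```bash
python3 -m creep '[[[0.024,-0.076,0.01],[0,0,0],1],[[0.024,-0.076,0.01],[0,0,0],1],[[0.024,-0.076,0.01],[0,0,0],1]]'
```

```text
t: 22.43
position: [0.5845, -0.1823, 0.2223]
tool_rot: [[0.299, -0.001, 0.954], [-0.954, 0.002, 0.299], [-0.002, -1.0, -0.001]]
wrist_force: [-0.4, 1.1, -0.5]
gripper_width: 0.0388
```

```bash
python3 -m creep '[[[0.024,-0.076,0.01],[0,0,0],1],[[0.03,-0.095,0.01],[0,0,0],1],[[0.03,-0.095,0.01],[0,0,0],1],[[0.03,-0.095,0],[0,0,0],1],[[0.03,-0.095,0],[0,0,0],1],[[0.03,-0.095,0],[0,0,0],1],[[0.03,-0.095,0],[0,0,0],1]]'
```

```text
t: 23.02
position: [0.5896, -0.1987, 0.2232]
tool_rot: [[0.298, -0.001, 0.954], [-0.954, 0.002, 0.298], [-0.002, -1.0, -0.001]]
wrist_force: [-1.7, 4.8, 0.2]
gripper_width: 0.0388
```

```bash
python3 -m creep '[[[0.03,-0.095,0],[0,0,0],1],[[0.03,-0.095,-0.01],[0,0,0],1],[[0.03,-0.095,-0.01],[0,0,0],1],[[0.03,-0.095,-0.01],[0,0,0],1],[[0.03,-0.095,-0.01],[0,0,0],1],[[0.03,-0.095,-0.01],[0,0,0],1],[[0.024,-0.076,0],[0,0,0],1]]'
```

```text
t: 23.6
position: [0.5949, -0.2155, 0.222]
tool_rot: [[0.299, -0.0, 0.954], [-0.954, -0.0, 0.299], [0.0, -1.0, -0.001]]
wrist_force: [-1.3, 3.3, 1.3]
gripper_width: 0.0387
```

```bash
python3 -m creep '[[[0.024,-0.076,0],[0,0,0],1],[[0.024,-0.076,0],[0,0,0],1],[[0.012,-0.038,0],[0,0,0],1],[[0.012,-0.038,0],[0,0,0],1],[[0.012,-0.038,0],[0,0,0],1]]'
```

```text
t: 24.02
position: [0.5975, -0.2229, 0.2223]
tool_rot: [[0.299, 0.001, 0.954], [-0.954, -0.003, 0.299], [0.003, -1.0, 0.0]]
wrist_force: [-1.1, -1.0, 1.8]
gripper_width: 0.0388
```

```bash
python3 -m creep '[[[0.012,-0.038,0],[0,0,0],1],[[0.012,-0.038,0],[0,0,0],1],[[0.012,-0.038,0],[0,0,0],1],[[0,0,0],[0,0,0],1]]'
```

```text
t: 24.35
position: [0.5985, -0.2257, 0.2227]
tool_rot: [[0.298, 0.001, 0.955], [-0.955, -0.002, 0.298], [0.002, -1.0, 0.001]]
wrist_force: [-1.4, -0.5, 0.9]
gripper_width: 0.0387
```

```bash
python3 -m creep '[[[0.019,0.006,0],[0,0,0],1],[[0.038,0.012,0],[0,0,0],1],[[0.038,0.012,0],[0,0,0],1],[[0.038,0.012,-0.01],[0,0,0],1],[[0.057,0.018,-0.01],[0,0,0],1],[[0.057,0.018,-0.01],[0,0,0],1]]'
```

```text
t: 24.85
position: [0.6044, -0.2231, 0.2215]
tool_rot: [[0.298, 0.0, 0.954], [-0.954, -0.001, 0.298], [0.001, -1.0, -0.0]]
wrist_force: [-0.3, -1.7, 0.4]
gripper_width: 0.0391
```

```bash
python3 -m creep '[[[0.076,0.024,-0.015],[0,0,0],1],[[0.095,0.03,-0.02],[0,0,0],1],[[0.095,0.03,-0.02],[0,0,0],1],[[0.095,0.03,-0.02],[0,0,0],1],[[0.095,0.03,-0.02],[0,0,0],1],[[0.076,0.024,-0.02],[0,0,0],1],[[0.057,0.018,-0.02],[0,0,0],1]]'
```

```text
t: 25.43
position: [0.6192, -0.2178, 0.218]
tool_rot: [[0.299, -0.0, 0.954], [-0.954, 0.0, 0.299], [-0.0, -1.0, 0.0]]
wrist_force: [-0.8, -2.3, 1.4]
gripper_width: 0.0385
```

```bash
python3 -m creep '[[[0.057,0.018,-0.015],[0,0,0],1],[[0.057,0.018,-0.015],[0,0,0],1],[[0.057,0.018,-0.015],[0,0,0],1],[[0.038,0.012,-0.01],[0,0,0],1],[[0.038,0.012,-0.01],[0,0,0],1],[[0.038,0.012,-0.01],[0,0,0],1]]'
```

```text
t: 25.93
position: [0.6261, -0.2158, 0.2163]
tool_rot: [[0.299, 0.0, 0.954], [-0.954, 0.0, 0.299], [-0.0, -1.0, 0.0]]
wrist_force: [-1.2, -1.5, 1.0]
gripper_width: 0.0386
```

```bash
python3 -m creep '[[[0.038,0.012,-0.01],[0,0,0],1],[[0.038,0.012,-0.01],[0,0,0],1],[[0.038,0.012,-0.01],[0,0,0],1]]'
```

```text
t: 26.18
position: [0.629, -0.215, 0.2155]
tool_rot: [[0.298, 0.0, 0.954], [-0.954, -0.0, 0.298], [0.0, -1.0, 0.0]]
wrist_force: [-0.5, -1.6, 1.4]
gripper_width: 0.0387
```

```bash
python3 -m creep '[[[0.038,0.012,-0.01],[0,0,0],1],[[0.038,0.012,-0.01],[0,0,0],1]]'
```

```text
t: 26.35
position: [0.6309, -0.2144, 0.215]
tool_rot: [[0.298, 0.0, 0.954], [-0.954, 0.0, 0.298], [0.0, -1.0, 0.0]]
wrist_force: [-1.4, -1.3, 0.7]
gripper_width: 0.0386
```

```bash
python3 -m creep '[[[0.038,0.012,-0.01],[0,0,0],1],[[0,0,0],[0,0,0],1]]'
```

```text
t: 26.52
position: [0.632, -0.214, 0.2147]
tool_rot: [[0.299, 0.0, 0.954], [-0.954, 0.0, 0.299], [0.0, -1.0, 0.0]]
wrist_force: [-0.9, -1.1, 0.6]
gripper_width: 0.039
```

```bash
python3 -m creep '[[[0.038,0.012,-0.01],[0,0,0],1],[[0,0,0],[0,0,0],1]]'
```

```text
t: 26.68
position: [0.6328, -0.2137, 0.2145]
tool_rot: [[0.299, 0.0, 0.954], [-0.954, 0.0, 0.299], [0.0, -1.0, 0.0]]
wrist_force: [0.7, -0.4, 1.4]
gripper_width: 0.0385
```

```bash
python3 -m creep '[[[0.038,0.012,-0.01],[0,0,0],1],[[0.038,0.012,-0.01],[0,0,0],1]]'
```

```text
t: 26.85
position: [0.6346, -0.2132, 0.214]
tool_rot: [[0.298, -0.0, 0.954], [-0.954, -0.0, 0.298], [-0.0, -1.0, -0.0]]
wrist_force: [-0.9, -0.2, 0.5]
gripper_width: 0.0388
```

```bash
python3 -m creep '[[[0.038,0.012,-0.01],[0,0,0],1],[[0,0,0],[0,0,0],1]]'
```

```text
t: 27.02
position: [0.6357, -0.2128, 0.2137]
tool_rot: [[0.299, 0.0, 0.954], [-0.954, 0.0, 0.299], [-0.0, -1.0, 0.0]]
wrist_force: [-0.4, -1.1, 0.5]
gripper_width: 0.0388
```

```bash
python3 -m creep '[[[0.038,0.012,-0.01],[0,0,0],1],[[0,0,0],[0,0,0],1]]'
```

```text
t: 27.18
position: [0.6366, -0.2125, 0.2134]
tool_rot: [[0.298, 0.0, 0.954], [-0.954, 0.0, 0.298], [0.0, -1.0, 0.0]]
wrist_force: [-0.7, -2.1, 1.5]
gripper_width: 0.0387
```

```bash
python3 -m creep '[[[0.038,0.012,0],[0,0,0],1],[[0,0,0],[0,0,0],1]]'
```

```text
t: 27.35
position: [0.6376, -0.2122, 0.2135]
tool_rot: [[0.299, 0.0, 0.954], [-0.954, -0.0, 0.299], [0.0, -1.0, 0.0]]
wrist_force: [-1.2, -0.9, 0.4]
gripper_width: 0.0388
```

```bash
python3 -m creep '[[[0.038,0.012,0],[0,0,0],1],[[0,0,0],[0,0,0],1]]'
```

```text
t: 27.52
position: [0.6385, -0.2119, 0.2135]
tool_rot: [[0.299, 0.0, 0.954], [-0.954, 0.0, 0.299], [0.0, -1.0, 0.0]]
wrist_force: [-1.1, -0.5, 0.3]
gripper_width: 0.0389
```

```bash
python3 -m creep '[[[0.038,0.012,0],[0,0,0],1],[[0,0,0],[0,0,0],1]]'
```

```text
t: 27.68
position: [0.6389, -0.2118, 0.2134]
tool_rot: [[0.298, -0.001, 0.954], [-0.954, -0.0, 0.298], [-0.0, -1.0, -0.001]]
wrist_force: [-2.9, -0.6, 1.0]
gripper_width: 0.0389
```

```bash
python3 -m creep '[[[0.038,0.012,0],[0,0,0],1],[[0,0,0],[0,0,0],1]]'
```

```text
t: 27.85
position: [0.6391, -0.2118, 0.2134]
tool_rot: [[0.298, -0.003, 0.954], [-0.954, -0.001, 0.298], [-0.0, -1.0, -0.003]]
wrist_force: [-4.3, -1.5, 3.2]
gripper_width: 0.0386
```

```bash
python3 -m creep '[[[0.038,0.012,0],[0,0,0],1],[[0,0,0],[0,0,0],1]]'
```

```text
t: 28.02
position: [0.6393, -0.2118, 0.2132]
tool_rot: [[0.298, -0.005, 0.955], [-0.955, -0.001, 0.298], [-0.001, -1.0, -0.005]]
wrist_force: [-6.4, -2.5, 3.2]
gripper_width: 0.0389
```

```bash
python3 -m creep '[[[0,0,0],[0,0,0],0.5],[[0,0,0],[0,0,0],0.4],[[0,0,0],[0,0,0],0.2],[[0,0,0],[0,0,0],0.1],[[0,0,0],[0,0,0],0.1],[[0,0,0.2],[0,0,0],0.1],[[0,0,0.6],[0,0,0],0.1],[[0,0,0.9],[0,0,0],0.1],[[0,0,0.9],[0,0,0],0.1],[[0,0,0.6],[0,0,0],0.1],[[-0.3,0,0.3],[0,0,0],0.1],[[-0.9,0,0],[0,0,0],0.1],[[-0.9,0,0],[0,0,0],0.1],[[-0.9,0,0],[0,0,0],0.1],[[-0.9,0,0],[0,0,0],0.1],[[-0.9,0,0],[0,0,0],0.1],[[-0.5,0,0],[0,0,0],0.1],[[0,0,0],[0,0,0],0.1]]'
python3 - <<'E'
from bench import env
import numpy as np, cv2
s=env.read_state()
print(s['t'],s['position'],s['wrist_force'],s['gripper_width'])
for n in('scene','top'):
    p=env.snapshot(n); a=cv2.cvtColor(p['frame'],cv2.COLOR_RGB2BGR)
    cv2.imwrite(f'pics/{n}7f.png',a)
    print([(round(d['confidence'],2),d['bbox']) for d in env.masks_of(p,'lever_knob')])
    a=a[120:270,200:350] if n=='scene' else a[150:250,330:430]
    cv2.imwrite(f'pics/{n}7.png',cv2.resize(a,(600,600),interpolation=cv2.INTER_CUBIC))
E
```

```text
t: 29.52
position: [0.5062, -0.2108, 0.301]
tool_rot: [[0.297, -0.001, 0.955], [-0.955, 0.0, 0.297], [-0.001, -1.0, -0.001]]
wrist_force: [-0.3, 0.1, 0.0]
gripper_width: 0.0848
29.5167 [ 0.50624142 -0.21077296  0.30097841] [-0.25656744  0.13890689  0.00269305] 0.08477244581529303
[(0.53, [262.6, 231.2, 22.0, 19.8])]
[(0.48, [402.0, 165.1, 11.2, 11.4])]
```

View pics/scene7.png

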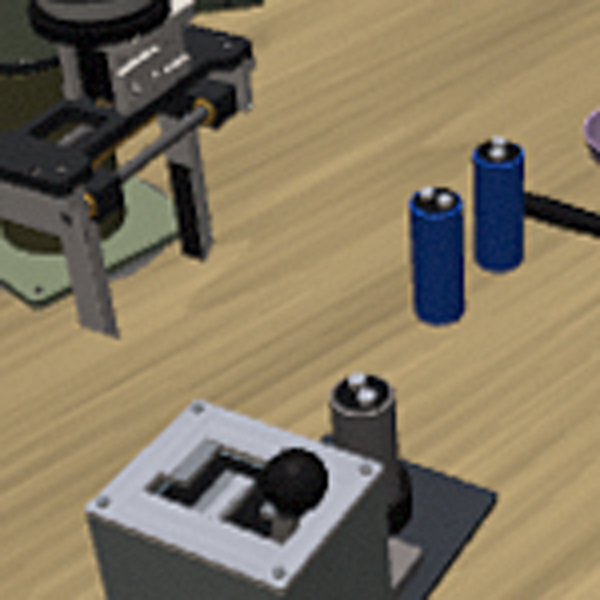

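View pics/top7.png

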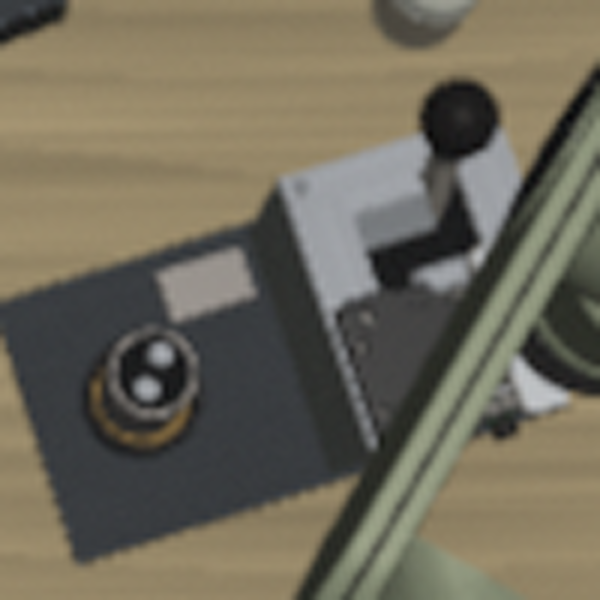

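View pics/scene7f.png

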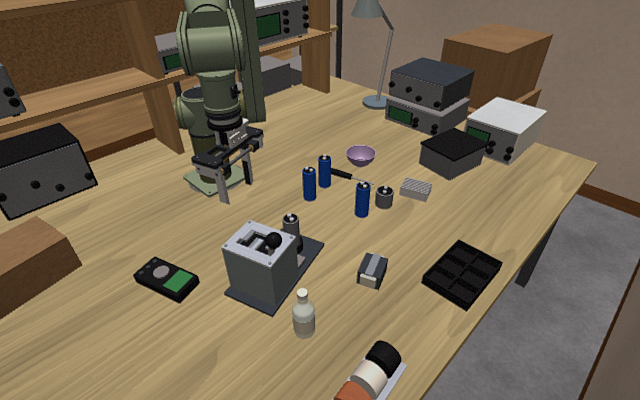

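Run:
```python
from h import *
k=ray('scene',(273.6,240.1),.2235); print(k)
print('top',ray('top',(330+459.5/6-.5,150+119.5/6-.5),.2235))
print('expected far', T([.548,-.1476,.303],[[.0665,-.065-.0272,.2232],[-.0615,-.065-.0273,.2246]]))
```

```text
[ 0.6385601  -0.21383629  0.2235    ]
top [ 0.63401116 -0.21415846  0.2235    ]
expected far [[ 0.63898172 -0.21575729  0.2232    ]
 [ 0.51684252 -0.254046    0.2246    ]]
```

```bash
python3 -c "
from bench import env
print(env.hand_in(), env.read_state()['t'])"
```

```text
the job is handed in; nothing more can be done
the job is handed in; nothing more can be done
```

The grey tall capacitor stands upright in the black ring and is released. The lever is in the far notch and released too. I handed the job in at about 30 s, with the arm clear of everything.

- **Capacitor:** I gripped it by its upper part and lowered it into the ring until it touched the base (about 5 N). After release, both cameras show it upright in the ring.
- **Lever:** I held the ball knob through the whole gate.
  - **First stop:** felt after about 31 mm of knob travel. I backed off about 3 mm and crossed to the left lane.
  - **Second stop:** felt about 60 mm further forward. I backed off again and crossed back to the right lane.
  - **Far notch:** I went on to its rigid stop. Readings at each stop peaked at about 5 to 8 N.
- **Final check:** the scene camera puts the knob at (0.639, -0.214) m, about 2 mm from where the far notch should put it. The knob's travel in the pictures (130.7 mm) matches the arm's (130.9 mm), so the lever did not spring back. By eye, nothing else on the bench had moved in the scene picture.

- **Disagreements:** the two cameras differed by 3 to 6 mm along x. I trusted the scene camera, which agreed with the arm's own position. The second stop came about 3 mm later than I had estimated from the pictures, so I relied on feel there.
- **Overshoot:** the move to above the knob went 15 mm and 7° too far. I corrected it while still above the knob, before touching anything.

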